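Put the wrench sockets back in order of size

TASK

Four of the five wrench sockets have been left around the ratchet on the cutting mat: put each back on the socket tray, standing upright (hexagon opening up) and centred in the ring of its own size, so that the row runs from the smallest to the largest. Set them down, do not drop them, and leave the middle socket that is already home and the ratchet where they are.

Things in the scene. Friction and masses are not known exactly. Their poses are not given: they have to be found in the camera images.
- socket_22: The smallest of the five wrench sockets: a bright steel cylinder 22 mm in diameter and 38 mm tall, standing loose on the green cutting mat (3 mm thick) with its hexagon opening up. Origin: centre of its underside; z points up along its axis. Gripped by its smooth outside; about 60 g, varying by a third.
- socket_28: The second smallest of the five wrench sockets: a bright steel cylinder 28 mm in diameter and 40 mm tall, standing loose on the green cutting mat (3 mm thick) with its hexagon opening up. Origin: centre of its underside; z points up along its axis. Gripped by its smooth outside; about 100 g, varying by a third.
- socket_44: The second largest of the five wrench sockets: a bright steel cylinder 44 mm in diameter and 50 mm tall, standing loose on the green cutting mat (3 mm thick) with its hexagon opening up. Origin: centre of its underside; z points up along its axis. Gripped by its smooth outside; about 280 g, varying by a third.
- socket_52: The largest of the five wrench sockets: a bright steel cylinder 52 mm in diameter and 54 mm tall, standing loose on the green cutting mat (3 mm thick) with its hexagon opening up. Origin: centre of its underside; z points up along its axis. Gripped by its smooth outside; about 420 g, varying by a third.
- socket_36: The middle one of the five sockets, 36 mm in diameter and 44 mm tall, already standing loose in its own ring, the third place of the row on the tray, between ring_28 and ring_44. It is home: leave it there. Origin: centre of its underside, z up.
- ring_22: White ring printed on the dark floor of the socket tray: place 1 of 5 from the small end, for the 22 mm socket. Line 3 mm wide, inner diameter 26 mm. Flat: nothing to seat in. Origin: its centre, on the tray floor (8 mm above the bench); x runs along the row to the large end. Places 58 mm apart in a straight line; tray 302 x 96 mm, rim 4 mm above its floor, fixed, pointing any way.
- ring_28: White ring printed on the dark floor of the socket tray: place 2 of 5 from the small end, for the 28 mm socket. Line 3 mm wide, inner diameter 32 mm. Flat: nothing to seat in. Origin: its centre, on the tray floor (8 mm above the bench), z up; x runs along the row to the large end.
- ring_44: White ring printed on the dark floor of the socket tray: place 4 of 5 from the small end, for the 44 mm socket. Line 3 mm wide, inner diameter 48 mm. Flat: nothing to seat in. Origin: its centre, on the tray floor (8 mm above the bench), z up; x runs along the row to the large end.
- ring_52: White ring printed on the dark floor of the socket tray: place 5 of 5 from the small end, for the 52 mm socket. Line 3 mm wide, inner diameter 56 mm. Flat: nothing to seat in. Origin: its centre, on the tray floor (8 mm above the bench), z up; x runs along the row to the large end.
- ratchet: Ratchet handle lying loose on the cutting mat among the sockets, an obstacle that is left alone: 200 mm long along its x axis, round head 36 mm in diameter and 34 mm high with its square drive (centre 82 mm from the origin towards +x), grip 21 mm thick reaching to 99 mm towards -x. Origin: under the middle of its length, on the mat; z up.
Not all that is in view belongs to the job. What is shaped like the socket_22 but blue or pink is not meant.

How it is judged:
At the end, for the whole second after the job is handed in: The 22, 28, 44 and 52 mm sockets stand upright (within 7 deg) on the tray floor (within 4 mm), each within 10 mm of its own ring's centre, released, at rest; the 36 mm socket stands upright within 10 mm of its start; the ratchet lies within 30 mm of its start (horizontal distance between socket_22 and ring_22 below 0.01 m and z of socket_22 in the frame of ring_22 between -0.004 and 0.004 m and angle between each of socket_22, socket_28, socket_44, socket_52, socket_36's own z axis and vertical below 0.12 rad and linear speed of each of socket_22, socket_28, socket_44, socket_52, socket_36 below 0.02 m/s and contact force between each of socket_22, socket_28, socket_44, socket_52 and the fingers below 0.1 N and horizontal distance between socket_28 and ring_28 below 0.01 m and z of socket_28 in the frame of ring_28 between -0.004 and 0.004 m and horizontal distance between socket_44 and ring_44 below 0.01 m and z of socket_44 in the frame of ring_44 between -0.004 and 0.004 m and horizontal distance between socket_52 and ring_52 below 0.01 m and z of socket_52 in the frame of ring_52 between -0.004 and 0.004 m and distance of socket_36 from where it was at the start of the episode below 0.01 m and distance of ratchet from where it was at the start of the episode below 0.03 m); the robot touches nothing.
It fails at once if a socket is dropped or thrown (moves faster than 0.7 m/s with nothing holding it: a fall of about 25 mm) ((linear speed of socket_22 above 0.7 m/s and contact force between socket_22 and the fingers below 0.1 N) or (linear speed of socket_28 above 0.7 m/s and contact force between socket_28 and the fingers below 0.1 N) or (linear speed of socket_44 above 0.7 m/s and contact force between socket_44 and the fingers below 0.1 N) or (linear speed of socket_52 above 0.7 m/s and contact force between socket_52 and the fingers below 0.1 N)).
It fails at once if the socket that is already home is lifted, tipped or shifted by more than 10 mm (distance of socket_36 from where it was at the start of the episode above 0.01 m or angle between socket_36's own z axis and vertical above 0.3 rad).
It fails at once if the ratchet is shifted by more than 30 mm (distance of ratchet from where it was at the start of the episode above 0.03 m).
It also fails if it takes over 109 s, if anything falls off the work surface, if the arm or the gripper's body presses on something with over 40 N, if the wrist force passes 120 N, or if a joint passes its speed limit or range.

ROBOT

A 7-joint arm with a two-finger parallel gripper is mounted at the origin on the work surface. World frame = base frame: x ahead of the robot, y to its left, z up, the work surface at z = 0. Lengths are in m, angles in rad, forces in N, time in s.
With the tool pointing down it reaches from about 0.4 to 0.9 m from the base axis. Payload 5.5 kg.
Tool frame: the origin (TCP) lies on the mounting face of the last link; the fingertips stand 178 mm ahead of it and the grasp point (between the pads) lies 159 mm ahead of it; x points along the fingers, y is the direction in which the jaws open and shut, and the axes are right-handed (so a half turn about x gives the same grasp; the last joint's range is limited). The gripper opens to 92 mm and grips with 3 to 60 N. Pads are 19 mm wide; open, the fingers measure 130 mm over their backs; the gripper's body (75 mm by 190 mm) begins 47 mm behind the grasp point.
Start: joints at [1.37, 0.501, -0.427, 1.55, 0.221, 1.138, -0.21], TCP at [0.291, -0.581, 0.405] pointing down, gripper open.
Joint ranges: [-2.88, 2.88], [-0.31, 2.03], [-1.54, 1.56], [0.2, 2.42], [-1.41, 4.55], [0.19, 2.02], [-2.57, 2.57]. Speed limits (rad/s): [2.57, 2.57, 3.14, 3.14, 3.14, 3.14, 3.14].

INTERFACE

Orientations are given as a 3x3 rotation matrix whose columns are the frame's x, y, z axes.
In Python, from cell import r gives the robot as it stands.
- The arm moves only by the tool move_arm, never from a script. Its argument "series" is a list of rows, each a list of 4 numbers: the shift along the tool's x, y, z in mm, then the turn about the tool's x in rad. A call has 1 to 12 rows; each row is the pose to reach, as a shift and turn from the pose commanded when the call began, along the tool's axes at that moment; what a row does not reach only later rows make up. A row lasts 1/8 s, in which the tool goes at most 62.5 mm and 10.7 degrees, less where a joint would pass 70% of its speed; a pose out of reach is approached as far as the arm can. A call with a gripper value outside its range is refused whole. "grip" is the gripper command: -1 is shut, 1 is fully open, values between are in proportion, set as the call begins (left out, the last holds). The fingers move at their own pace and stop on an object; "force" is the grip in N (left out, the last holds). Time passes only in rows, so rows that repeat a pose let the fingers close. It gives the time, the measured TCP pose, the force and the opening at its end, in the units of the state.
- r.get_state(): the state, without advancing time (a new reading comes with each control period).
- r.read_camera(name): name is "scene" or "side" or "wrist"; returns a dict with "image" (420x560x3 uint8, red, green, blue), "z_map" (420x560 float32, m along the optical axis (not along the pixel's ray), 0 where there is no reading), "mtx" (3x3 intrinsics, pixels), "position" and "orientation" of the camera in the world. Camera axes: x right, y down, z forward; pixel columns grow to the right and rows downward; lengths in m; the calibration is good to about 2 mm. A picture is of the moment at which its call begins.
- r.job_done(): hands the job in, once; it reports no verdict.
The state is a dict: "t": time; "joint_positions": joint angles; "qvel": joint speeds; "joint_torque": joint torques, N m; "tcp_pos": TCP position; "tool_rot": TCP orientation; "contact_force": force on the tool from outside, world axes, zero at the start; "ft_torque": the same for the moment, N m; "gripper_width": opening from 0.0 (shut) to 1.0 (fully open).
Only numpy, scipy, OpenCV 4.12 (cv2) and the standard library are available. Lean on these libraries where they do the work, as an engineer would, in place of code of your own. Each camera call takes 0.05 s, during which the arm holds its last target.

## Working session

There is one attempt and no reset: what is moved stays moved. The work goes in short steps, Python scripts to look and compute and a tool call to move; the robot and the scene stay as the last step left them, time stands still between calls to the robot, and variables do not carry over. Pictures are saved under pics/ and viewed, and the job is handed in when it is done.

Besides the shell and the picture viewer there is one more tool, called after "Call:" in YAML: its name, and indented under it one key for each argument. move_arm: Moves the arm, as the interface text tells. Its arguments: {"type":"object","properties":{"series":{"type":"array"},"grip":{"type":"number"},"force":{"type":"number"}},"required":["series"]}

```bash
mkdir -p pics
python3 - <<'E'
from cell import r
import cv2,numpy as np,pickle
for n in ["scene","side","wrist"]:
    c=r.read_camera(n); cv2.imwrite(f"pics/{n}0.png",c["image"][:,:,::-1]); pickle.dump(c,open(f"{n}0.pkl","wb"))
    print(n,c["position"],np.round(c["orientation"],3).tolist(),c["mtx"][0])
s=r.get_state();print(s)
E
```

```text
scene [1.04668085 0.0201324  0.71236782] [[-0.052, 0.801, -0.596], [0.999, 0.049, -0.021], [0.012, -0.596, -0.803]] [439.51968      0.         276.85696002]
side [-0.06728352  0.64088602  0.53007487] [[-0.715, -0.314, 0.625], [-0.699, 0.348, -0.625], [-0.021, -0.883, -0.468]] [534.62345102   0.         278.12700487]
wrist [ 0.35867183 -0.54665232  0.38231189] [[0.447, -0.858, -0.254], [-0.895, -0.429, -0.125], [-0.002, 0.283, -0.959]] [302.41931248   0.         279.4388707 ]
{'t': 0.15, 'joint_positions': array([ 1.37022462,  0.50162667, -0.42681093,  1.55117848,  0.22080183,
        1.13830233, -0.21029641]), 'qvel': array([ 0.00109924, -0.00241107,  0.00130894, -0.00267318, -0.00127354,
       -0.00245375, -0.00142927]), 'joint_torque': array([-6.88203494e-03, -5.67106819e+01, -5.82560062e+00, -2.79456121e+01,
       -6.87728170e-02,  2.64914572e-02,  1.51666554e-04]), 'tcp_pos': array([ 0.29059603, -0.58112983,  0.40393156]), 'tool_rot': array([[-6.15491319e-04,  4.47344212e-01, -8.94361659e-01],
       [ 1.33439723e-03, -8.94360665e-01, -4.47344633e-01],
       [-9.99998920e-01, -1.46877046e-03, -4.64636512e-05]]), 'contact_force': array([ 0.12558035, -0.37133008, -0.89243277]), 'ft_torque': array([-0.00519745, -0.03586682,  0.00985676]), 'gripper_width': 0.9997555063631561}
```

View pics/scene0.png

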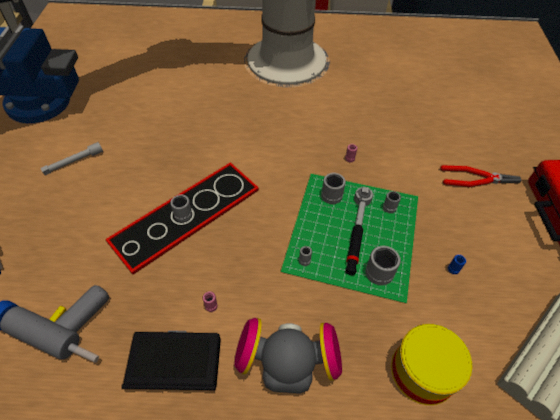

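View pics/side0.png

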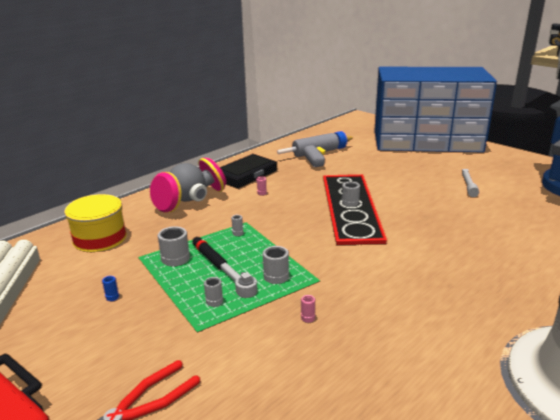

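View pics/wrist0.png

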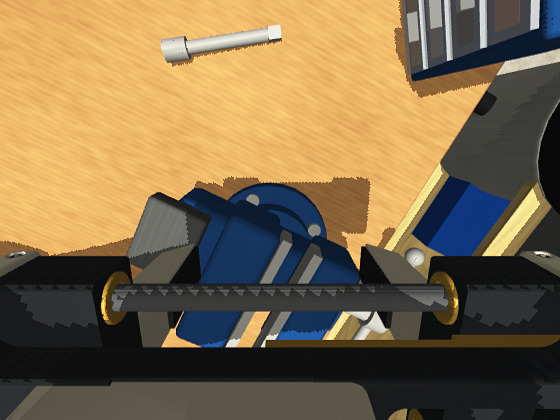

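The scene view shows the tray rings from (131,248), the smallest, to (228,185), the largest, with socket_36 at (180,208). On the mat, the 22 is at (306,256), the 28 at (392,201), the 44 at (333,186) and the 52 at (384,264). The ratchet runs from (365,195) to (351,268). Next I'll measure from the depth data.

```bash
cat > h.py <<'E'
import numpy as np,cv2,pickle
from scipy.optimize import least_squares
def world(c):
    z=c["z_map"];K=c["mtx"];h,w=z.shape
    u,v=np.meshgrid(np.arange(w),np.arange(h))
    p=np.stack([(u-K[0,2])/K[0,0]*z,(v-K[1,2])/K[1,1]*z,z],-1)
    P=p@np.array(c["orientation"]).T+c["position"]
    P[z==0]=np.nan
    return P
def proj(c,P):
    q=(np.atleast_2d(P)-c["position"])@np.array(c["orientation"]);K=c["mtx"]
    return np.stack([K[0,0]*q[:,0]/q[:,2]+K[0,2],K[1,1]*q[:,1]/q[:,2]+K[1,2]],-1)
def ray(c,uv,z):
    K=c["mtx"];uv=np.atleast_2d(uv)
    d=np.stack([(uv[:,0]-K[0,2])/K[0,0],(uv[:,1]-K[1,2])/K[1,1],np.ones(len(uv))],-1)@np.array(c["orientation"]).T
    o=np.array(c["position"]);return o+d*((z-o[2])/d[:,2])[:,None]
def fitc(xy,R):
    # outer circle of known radius containing points on wall: robust on outside points
    f=lambda p:np.hypot(*(xy-p).T)-R
    return least_squares(f,xy.mean(0),loss="soft_l1",f_scale=.001)
E
python3 - <<'E'
from h import *
S={22:(306,256,.041),28:(392,201,.043),44:(333,186,.053),52:(384,264,.057),36:(180,208,.052)}
for n in["scene","side"]:
    c=pickle.load(open(n+"0.pkl","rb"));W=world(c)
    print(n,"bench z",np.nanmedian(W[120:140,200:280,2]) if n=="scene" else np.nanmedian(W[250:300,400:450,2]))
    for k,(u,v,zt) in S.items():
        if n=="scene": g=ray(c,(u,v),zt-.02)[0]; S[k]=(*S[k][:2],zt)
        else: g=G[k]
        if n=="scene": G=globals().get("G",{}); G[k]=g
        # rim: points within 3mm of top
        m=(np.hypot(W[...,0]-g[0],W[...,1]-g[1])<k/2000+.02)
        m1=m&(W[...,2]>zt-.004)&(W[...,2]<zt+.006)
        m2=m&(W[...,2]>zt-.8*(.03))&(W[...,2]<zt-.006)
        top=W[m1][:,:2]
        (cx,cy),rr=cv2.minEnclosingCircle(top.astype(np.float32)) if len(top)>3 else ((0,0),0)
        print(k,"guess",g.round(4),"top",len(top),round(cx,4),round(cy,4),"r",round(rr*1000,1),"ztop",np.nanmax(W[m][:,2]).round(4) if m.any() else 0)
c=pickle.load(open("scene0.pkl","rb"))
im=c["image"][:,:,::-1]
cv2.imwrite("pics/mat.png",cv2.resize(im[165:305,275:430],None,fx=5,fy=4.2,interpolation=2)) 
cv2.imwrite("pics/tray.png",cv2.resize(im[155:280,100:270],None,fx=4.6,fy=4.6,interpolation=2))
E
```

```text
scene bench z -0.0007354731615935028
22 guess [0.6298 0.0602 0.021 ] top 61 0.6312 0.0578 r 11.0 ztop 0.0432
28 guess [0.4931 0.2303 0.023 ] top 71 0.4965 0.2268 r 14.7 ztop 0.0439
44 guess [0.4698 0.1119 0.033 ] top 153 0.4729 0.1103 r 22.9 ztop 0.0554
52 guess [0.6476 0.1971 0.037 ] top 290 0.6471 0.1944 r 26.3 ztop 0.0597
36 guess [ 0.5431 -0.1855  0.032 ] top 123 0.5429 -0.1849 r 18.4 ztop 0.0544
side bench z 0.0008451971643820277
22 guess [0.6298 0.0602 0.021 ] top 63 0.6266 0.0578 r 12.9 ztop 0.0438
28 guess [0.4931 0.2303 0.023 ] top 129 0.4933 0.2276 r 15.0 ztop 0.0458
44 guess [0.4698 0.1119 0.033 ] top 221 0.4692 0.1114 r 22.7 ztop 0.056
52 guess [0.6476 0.1971 0.037 ] top 253 0.6443 0.1955 r 27.0 ztop 0.0605
36 guess [ 0.5431 -0.1855  0.032 ] top 95 0.5405 -0.1839 r 18.9 ztop 0.0538
```

View pics/tray.png

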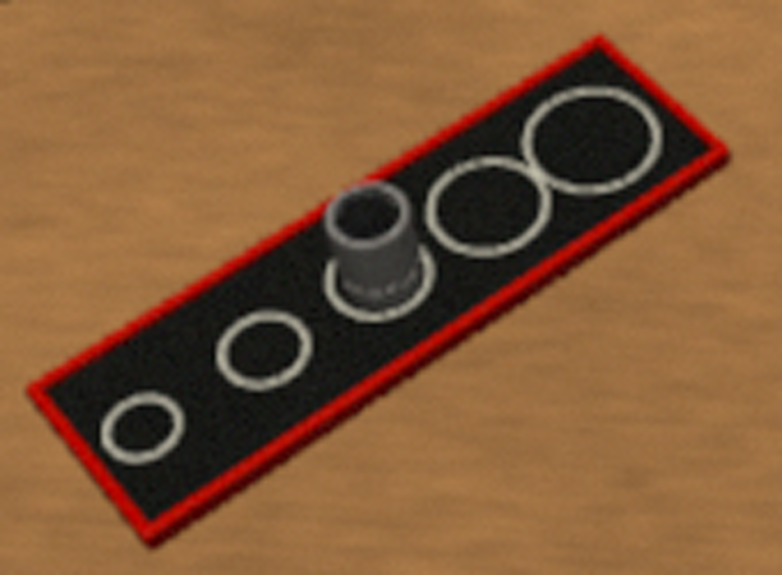

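View pics/mat.png

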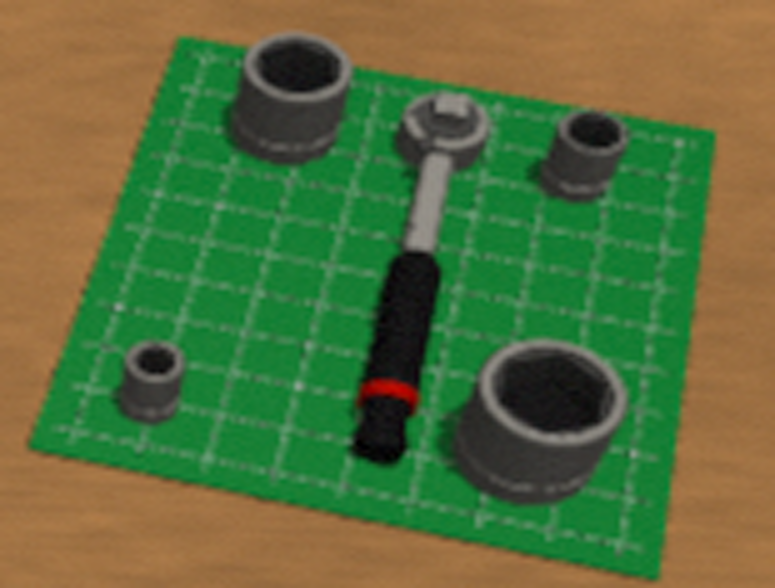

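Run:
```python
from h import *
c=pickle.load(open("scene0.pkl","rb"));s=pickle.load(open("side0.pkl","rb"))
R=ray(c,[(131.1-.4,247.6),(157.2,230.7),(205.9,199.4),(228.3,185.0)],.008)
k=np.array([0,1,3,4])
A=np.polyfit(k,R[:,:2],1);print("spacing",np.hypot(*A[0]));d=A[0]/np.hypot(*A[0])
mid=(R[:,:2].mean(0));print(R.round(4));print("dir",d,"ang",np.degrees(np.arctan2(d[1],d[0])))
rings=np.array([mid+d*.058*(i-2) for i in range(5)]);print(rings.round(4))
im=s["image"][:,:,::-1].copy()
for q in rings:
    u=proj(s,[*q,.008])[0];cv2.circle(im,tuple(int(x) for x in u.round()),1,(0,0,255),-1)
S={22:(.6289,.0578,.041),28:(.4949,.2272,.043),44:(.471,.1108,.053),52:(.6457,.195,.057)}
for a in S.values():
    u=proj(s,a)[0];cv2.circle(im,tuple(int(x) for x in u.round()),1,(0,0,255),-1)
cv2.imwrite("pics/chk.png",cv2.resize(im[170:320,130:400],None,fx=2.9,fy=2.9))
print("ratchet head/tail/neck",ray(c,[(363.5,191.5)],.035),ray(c,[(351,270)],.012),ray(c,[(360,222)],.015))
```

```text
spacing 0.057995393306345656
[[ 0.6233 -0.2676  0.008 ]
 [ 0.5824 -0.2264  0.008 ]
 [ 0.5004 -0.1443  0.008 ]
 [ 0.4595 -0.1034  0.008 ]]
dir [-0.70626195  0.70795061] ang 134.931585325801
[[ 0.6233 -0.2676]
 [ 0.5824 -0.2265]
 [ 0.5414 -0.1855]
 [ 0.5004 -0.1444]
 [ 0.4595 -0.1033]]
ratchet head/tail/neck [[0.48199386 0.17213787 0.035     ]] [[0.64896377 0.14257686 0.012     ]] [[0.54295488 0.16476236 0.015     ]]
```

View pics/chk.png

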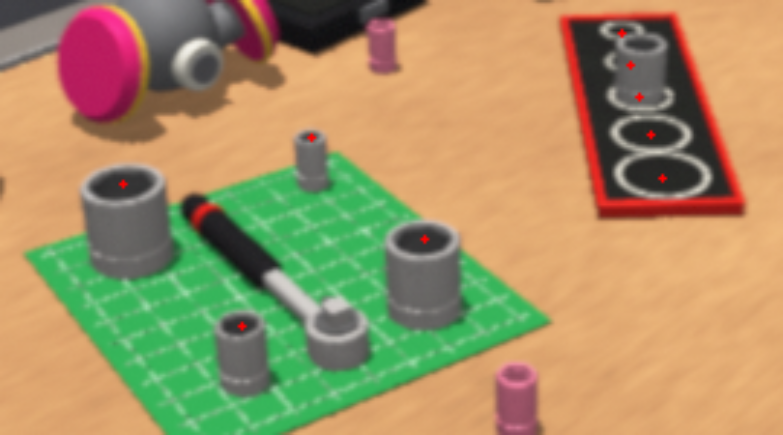

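Both cameras agree to within 1–2 mm. Jaws along world x clear the ratchet at every pickup and the neighbouring sockets at every ring, so I turn the tool once and keep that yaw. I'll start with socket_22.

Call:
move_arm:
  series:
    - [0,-20,-28,-0.06]
    - [0,-60,-84,-0.2]
    - [0,-100,-140,-0.34]
    - [0,-136,-190,-0.48]
    - [0,-172,-240,-0.62]
    - [0,-208,-290,-0.76]
    - [0,-244,-340,-0.9]
    - [0,-280,-390,-1.04]
    - [0,-316,-440,-1.107]
    - [0,-352,-490,-1.107]
    - [0,-388,-540,-1.107]
    - [0,-420,-588,-1.107]
  grip: -0.2

```text
t: 1.65
tcp_pos: [0.6291, 0.0582, 0.4044]
tool_rot: [[-0.0, 1.0, -0.001], [-0.0, -0.001, -1.0], [-1.0, -0.0, 0.0]]
contact_force: [1.2, -1.1, 0.2]
gripper_width: 0.396
```

Run:
```python
from cell import r
from h import *
s=r.get_state();print(s["t"],s["tcp_pos"],s["tool_rot"].round(4).tolist(),s["joint_positions"].round(2),s["gripper_width"],s["contact_force"])
c=r.read_camera("wrist");cv2.imwrite("pics/w1.png",c["image"][:,:,::-1]);pickle.dump(c,open("w1.pkl","wb"))
```

```text
1.65 [0.62912507 0.05820934 0.40442307] [[-0.0003, 1.0, -0.0006], [-0.0005, -0.0006, -1.0], [-1.0, -0.0003, 0.0005]] [ 0.44  0.56 -0.81  1.59  0.43  1.18 -0.47] 0.39646698629742705 [ 1.23863374 -1.10992137  0.19070454]
```

View pics/w1.png

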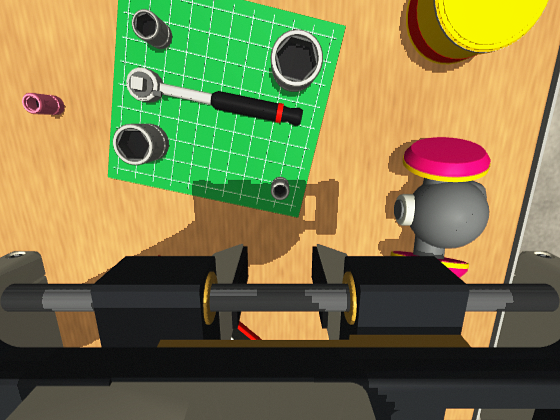

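The wrist view has the 22 at (280,189), the 44 at (133,144), the 28 at (147,25) and the 52 at (297,57). I'll use it as a third measurement.

Run:
```python
from h import *
c=pickle.load(open("w1.pkl","rb"))
for k,a,z in [(22,(280,188),.041),(44,(133,144),.053),(28,(147,25),.043),(52,(298,58),.057)]:
    print(k,ray(c,a,z).round(4))
W=world(c)
for k,g,z in [(22,(.629,.058),.041),(44,(.471,.111),.053),(28,(.495,.227),.043),(52,(.646,.195),.057)]:
    m=(np.hypot(W[...,0]-g[0],W[...,1]-g[1])<k/2000+.02)&(abs(W[...,2]-z)<.005)
    if m.sum()>5:print(k,m.sum(),cv2.minEnclosingCircle(W[m][:,:2].astype(np.float32)))
```

```text
22 [[0.6293 0.0619 0.041 ]]
44 [[0.4724 0.1125 0.053 ]]
28 [[0.4976 0.2273 0.043 ]]
52 [[0.647  0.1948 0.057 ]]
22 171 ((0.6290570497512817, 0.0581531897187233), 0.0110482694581151)
44 686 ((0.47115397453308105, 0.11204507201910019), 0.0224236361682415)
28 376 ((0.49489519000053406, 0.22827163338661194), 0.014422937296330929)
52 1113 ((0.6454899907112122, 0.19499680399894714), 0.0261074211448431)
```

Call:
move_arm:
  series:
    - [30,0,0,0]
    - [75,0,0,0]
    - [120,0,0,0]
    - [155,0,0,0]
    - [180,0,0,0]
    - [200,0,0,0]
    - [210,0,0,0]
    - [216,0,0,0]
    - [216,0,0,0]
  grip: -0.2

```text
t: 2.82
tcp_pos: [0.6286, 0.0568, 0.189]
tool_rot: [[0.0, 1.0, 0.0], [0.0, 0.0, -1.0], [-1.0, 0.0, -0.0]]
contact_force: [0.1, -0.4, -0.3]
gripper_width: 0.398
```

Call:
move_arm:
  series:
    - [0,0,0,0]
    - [0,0,0,0]
    - [0,0,0,0]
    - [0,0,0,0]
  grip: -1
  force: 25

```text
t: 3.32
tcp_pos: [0.6288, 0.0568, 0.1895]
tool_rot: [[0.001, 1.0, -0.0], [-0.0, -0.0, -1.0], [-1.0, 0.001, 0.0]]
contact_force: [-0.2, -0.2, 5.7]
gripper_width: 0.235
```

Call:
move_arm:
  series:
    - [-15,0,0,0]
    - [-40,0,0,0]
    - [-70,0,5,0]
    - [-80,0,25,0]
    - [-80,0,60,0]
    - [-80,-2,105,0]
    - [-80,-3,150,0]
    - [-80,-5,195,0]
    - [-80,-6,240,0]
    - [-80,-6,280,0]
    - [-80,-6,310,0]
    - [-80,-6,326,0]

```text
t: 4.82
tcp_pos: [0.6222, -0.2717, 0.2702]
tool_rot: [[0.001, 1.0, -0.003], [-0.001, -0.003, -1.0], [-1.0, 0.001, 0.001]]
contact_force: [0.4, 0.2, -1.2]
gripper_width: 0.231
```

Run:
```python
from cell import r
from h import *
s=r.get_state();print(s["t"],s["tcp_pos"],s["gripper_width"],s["contact_force"])
c=r.read_camera("side");cv2.imwrite("pics/s2.png",c["image"][:,:,::-1])
c=r.read_camera("scene");cv2.imwrite("pics/c2.png",c["image"][100:310,60:340,::-1].repeat(2,0).repeat(2,1))
```

```text
4.825 [ 0.62218918 -0.27170036  0.27024387] 0.2313617286413458 [ 0.39828576  0.21784549 -1.22930507]
```

View pics/c2.png

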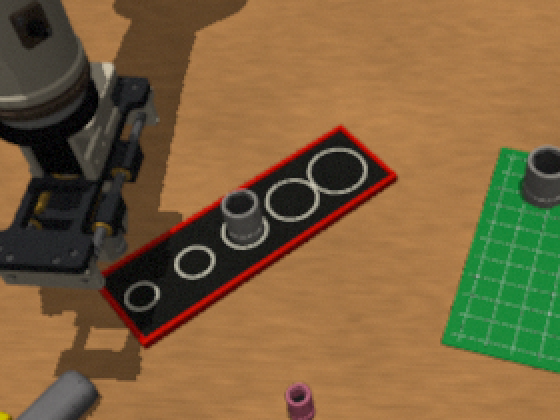

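The 22 is held, at crop pixel (113,248), and is above the tray. I'll lower it to just above the floor and re-read the position.

Call:
move_arm:
  series:
    - [15,0,0,0]
    - [35,0,0,0]
    - [52,0,0,0]
    - [63,0,0,0]
    - [69,0,0,0]
    - [71,0,0,0]
    - [71,0,0,0]

```text
t: 5.8
tcp_pos: [0.6227, -0.2694, 0.1981]
tool_rot: [[0.001, 1.0, -0.0], [-0.0, -0.0, -1.0], [-1.0, 0.001, 0.0]]
contact_force: [-0.1, 0.2, -0.4]
gripper_width: 0.232
```

Run:
```python
from cell import r
from h import *
s=r.get_state();print(s["t"],s["tcp_pos"],s["contact_force"])
c=r.read_camera("side");cv2.imwrite("pics/s3.png",cv2.resize(c["image"][140:260,300:410,::-1],None,fx=5,fy=5))
c=r.read_camera("wrist");cv2.imwrite("pics/w3.png",c["image"][:,:,::-1])
```

```text
5.8 [ 0.62266957 -0.26935738  0.19809065] [-0.12242119  0.15184961 -0.39563902]
```

View pics/s3.png

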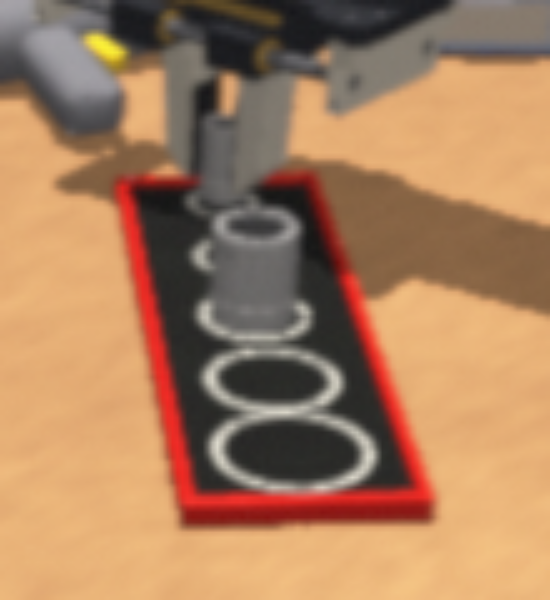

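View pics/w3.png

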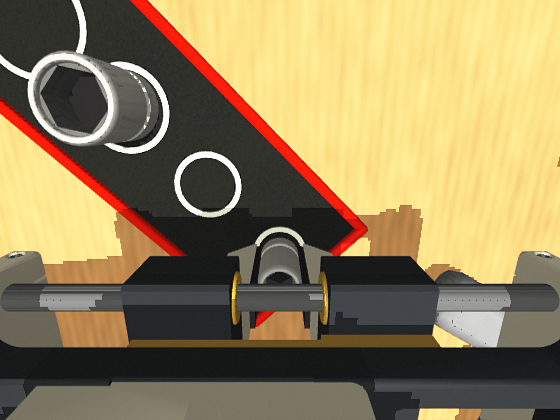

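The wrist view has the socket inside its ring, whose front arc is at (280,235). I'll set it down.

Call:
move_arm:
  series:
    - [1.5,0,0,0]
    - [3,0,0,0]
    - [3.5,0,0,0]
    - [3.5,0,0,0]

```text
t: 6.4
tcp_pos: [0.6224, -0.2693, 0.1945]
tool_rot: [[-0.0, 1.0, 0.0], [-0.0, 0.0, -1.0], [-1.0, -0.0, 0.0]]
contact_force: [-0.9, 0.6, 2.7]
gripper_width: 0.234
```

Call:
move_arm:
  series:
    - [0,0,0,0]
    - [0,0,0,0]
    - [0,0,0,0]
    - [-5,0,0,0]
    - [-20,0,0,0]
    - [-50,0,0,0]
    - [-80,0,0,0]
    - [-100,0,0,0]
  grip: -0.15

```text
t: 7.4
tcp_pos: [0.623, -0.2692, 0.2971]
tool_rot: [[0.003, 1.0, 0.0], [-0.001, 0.0, -1.0], [-1.0, 0.003, 0.001]]
contact_force: [0.0, -0.3, -1.1]
gripper_width: 0.428
```

Run:
```python
from cell import r
from h import *
s=r.get_state();print(s["t"],s["tcp_pos"],s["contact_force"])
p=s["tcp_pos"];print("shift y,z mm",(.495-p[0])*1000,-(.2278-p[1])*1000)
c=r.read_camera("wrist");cv2.imwrite("pics/w4.png",c["image"][:,:,::-1])
c=r.read_camera("wrist");W=world(c)
for k,g,z in [(22,(.6233,-.2676),.046)]:
    m=(np.hypot(W[...,0]-g[0],W[...,1]-g[1])<k/2000+.02)&(abs(W[...,2]-z)<.005)
    print(k,m.sum(),cv2.minEnclosingCircle(W[m][:,:2].astype(np.float32)))
```

```text
7.4 [ 0.62300024 -0.26921008  0.29706645] [ 0.03541851 -0.2971792  -1.09613349]
shift y,z mm -128.00024038747958 -497.01008009440386
22 363 ((0.6220322251319885, -0.2682282328605652), 0.011317459866404533)
```

View pics/w4.png

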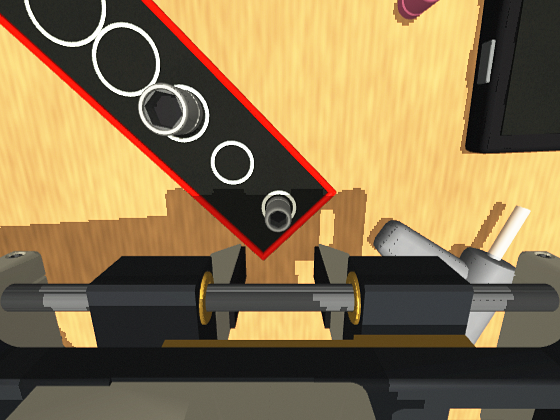

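The 22 stands in its ring, about 1.4 mm off centre. On to socket_28.

Call:
move_arm:
  series:
    - [0,-5,-18,0]
    - [0,-14,-56,0]
    - [0,-26,-100,0]
    - [0,-39,-150,0]
    - [0,-52,-200,0]
    - [0,-65,-250,0]
    - [0,-78,-300,0]
    - [0,-91,-350,0]
    - [0,-104,-400,0]
    - [0,-115,-445,0]
    - [0,-123,-478,0]
    - [0,-128,-497,0]

```text
t: 9.0
tcp_pos: [0.4915, 0.2304, 0.293]
tool_rot: [[-0.003, 1.0, 0.004], [0.0, 0.004, -1.0], [-1.0, -0.003, -0.0]]
contact_force: [-0.4, 0.1, 0.2]
gripper_width: 0.424
```

Call:
move_arm:
  series:
    - [20,0,0,0]
    - [50,0,0,0]
    - [75,0,0,0]
    - [90,0,0,0]
    - [100,0,0,0]
    - [104,0,0,0]
    - [104,0,0,0]
    - [104,0,0,0]

```text
t: 10.0
tcp_pos: [0.4948, 0.2279, 0.1909]
tool_rot: [[0.001, 1.0, 0.0], [0.0, 0.0, -1.0], [-1.0, 0.001, -0.0]]
contact_force: [0.1, 0.2, 1.1]
gripper_width: 0.424
```

Call:
move_arm:
  series:
    - [0,0,0,0]
    - [0,0,0,0]
    - [0,0,0,0]
    - [0,0,0,0]
  grip: -1
  force: 30

```text
t: 10.5
tcp_pos: [0.4947, 0.2278, 0.1907]
tool_rot: [[0.001, 1.0, -0.0], [0.0, -0.0, -1.0], [-1.0, 0.001, -0.0]]
contact_force: [0.6, -0.5, 5.1]
gripper_width: 0.299
```

Call:
move_arm:
  series:
    - [-12,0,0,0]
    - [-35,0,0,0]
    - [-65,0,0,0]
    - [-85,3,12,0]
    - [-90,8,40,0]
    - [-90,16,80,0]
    - [-90,25,125,0]
    - [-90,34,175,0]
    - [-90,43,225,0]
    - [-90,53,275,0]
    - [-90,63,325,0]
    - [-90,71,370,0]

```text
t: 12.0
tcp_pos: [0.5654, -0.1443, 0.2806]
tool_rot: [[0.0, 1.0, -0.001], [0.0, -0.001, -1.0], [-1.0, 0.0, -0.0]]
contact_force: [0.7, 0.2, -0.8]
gripper_width: 0.301
```

Call:
move_arm:
  series:
    - [0,8,40,0]
    - [0,14,68,0]
    - [0,17,82,0]
    - [0,17,84,0]
    - [0,17,84,0]
    - [20,17,84,0]
    - [45,17,84,0]
    - [65,17,84,0]
    - [76,17,84,0]
    - [81,17,84,0]
    - [81,17,84,0]

```text
t: 13.38
tcp_pos: [0.5826, -0.2261, 0.1992]
tool_rot: [[0.0, 1.0, 0.0], [0.0, 0.0, -1.0], [-1.0, 0.0, -0.0]]
contact_force: [-1.1, 0.2, -0.6]
gripper_width: 0.298
```

Call:
move_arm:
  series:
    - [1.5,0,0,0]
    - [3,0,0,0]
    - [3.5,0,0,0]
    - [3.5,0,0,0]

```text
t: 13.88
tcp_pos: [0.5825, -0.2263, 0.1959]
tool_rot: [[0.0, 1.0, -0.0], [-0.0, -0.0, -1.0], [-1.0, 0.0, 0.0]]
contact_force: [0.4, -0.4, -0.6]
gripper_width: 0.298
```

Call:
move_arm:
  series:
    - [0.7,0,0,0]
    - [1,0,0,0]
    - [1,0,0,0]

```text
t: 14.25
tcp_pos: [0.5825, -0.2262, 0.1957]
tool_rot: [[-0.0, 1.0, -0.0], [-0.001, -0.0, -1.0], [-1.0, -0.0, 0.001]]
contact_force: [-2.0, 0.5, 6.5]
gripper_width: 0.299
```

Contact is confirmed, so I release and rise.

Call:
move_arm:
  series:
    - [0,0,0,0]
    - [0,0,0,0]
    - [0,0,0,0]
    - [-5,0,0,0]
    - [-20,0,0,0]
    - [-50,0,0,0]
    - [-80,0,0,0]
    - [-100,0,0,0]
    - [-100,0,0,0]
  grip: -0.13

```text
t: 15.38
tcp_pos: [0.5832, -0.2264, 0.2969]
tool_rot: [[0.004, 1.0, -0.0], [-0.002, -0.0, -1.0], [-1.0, 0.004, 0.002]]
contact_force: [0.1, 0.2, -0.4]
gripper_width: 0.436
```

```bash
cat > chk.py <<'E'
from cell import r
from h import *
import sys
s=r.get_state();p=s["tcp_pos"];print(s["t"],p,s["contact_force"])
c=r.read_camera("wrist");cv2.imwrite(f"pics/{sys.argv[1]}.png",c["image"][:,:,::-1]);W=world(c)
for k,g,z in [(22,(.6233,-.2676),.046),(28,(.5824,-.2265),.048),(36,(.5414,-.1855),.052),(44,(.5004,-.1444),.058),(52,(.4595,-.1033),.062)]:
    m=(np.hypot(W[...,0]-g[0],W[...,1]-g[1])<k/2000+.012)&(abs(W[...,2]-z)<.005)
    if m.sum()>9:
        e,rr=cv2.minEnclosingCircle(W[m][:,:2].astype(np.float32));print(k,m.sum(),"err mm",(np.array(e)-g)*1000,"r",rr*1000)
for n,g in (("44",(.4711,.1116)),("52",(.6456,.195))): print(n,"to go y,z",(g[0]-p[0])*1000,-(g[1]-p[1])*1000)
E
python3 chk.py w5
```

```text
15.375 [ 0.58317946 -0.22639843  0.29692061] [ 0.06557167  0.15354022 -0.41061566]
22 33 err mm [-10.73054867   0.40531168] r 4.9527110531926155
28 474 err mm [-0.30550947  0.75196767] r 14.20191116631031
36 948 err mm [-0.8348073   1.03201377] r 18.163619562983513
44 to go y,z -112.07945595481745 -337.9984289019003
52 to go y,z 62.42054404518249 -421.3984289019003
```

View pics/w5.png

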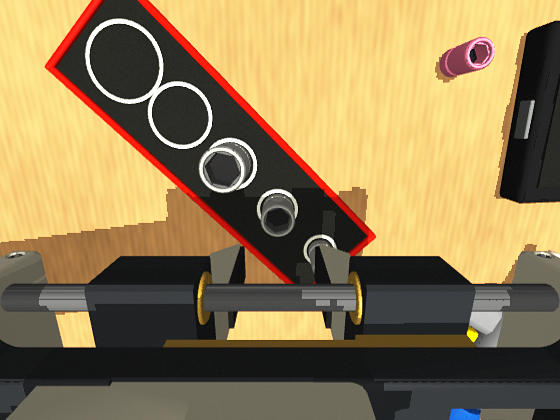

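The 28 is within 1 mm of its ring at (278,205), and the 36 has not moved. Next is socket_44.

Call:
move_arm:
  series:
    - [0,-6,-18,0]
    - [0,-17,-52,0]
    - [0,-32,-95,0]
    - [0,-47,-140,0]
    - [0,-62,-185,0]
    - [0,-77,-230,0]
    - [0,-90,-270,0]
    - [0,-101,-304,0]
    - [0,-108,-326,0]
    - [0,-112,-338,0]
    - [0,-112,-338,0]
  grip: 0.2

```text
t: 16.8
tcp_pos: [0.4695, 0.1126, 0.2942]
tool_rot: [[-0.001, 1.0, 0.002], [-0.0, 0.002, -1.0], [-1.0, -0.001, 0.0]]
contact_force: [-0.1, -0.4, -0.1]
gripper_width: 0.6
```

Call:
move_arm:
  series:
    - [20,0,0,0]
    - [50,0,0,0]
    - [75,0,0,0]
    - [90,0,0,0]
    - [98,0,0,0]
    - [101,0,0,0]
    - [101,0,0,0]
    - [101,0,0,0]

```text
t: 17.8
tcp_pos: [0.4708, 0.1118, 0.1943]
tool_rot: [[0.001, 1.0, -0.0], [0.0, -0.0, -1.0], [-1.0, 0.001, -0.0]]
contact_force: [-0.1, 0.6, -0.6]
gripper_width: 0.601
```

Call:
move_arm:
  series:
    - [0,0,0,0]
    - [0,0,0,0]
    - [0,0,0,0]
    - [0,0,0,0]
  grip: -1
  force: 45

```text
t: 18.3
tcp_pos: [0.4707, 0.1118, 0.1941]
tool_rot: [[0.001, 1.0, -0.0], [-0.0, -0.0, -1.0], [-1.0, 0.001, 0.0]]
contact_force: [0.6, -0.3, 6.0]
gripper_width: 0.47
```

Call:
move_arm:
  series:
    - [-10,0,0,0]
    - [-30,0,0,0]
    - [-55,0,0,0]
    - [-76,0,5,0]
    - [-85,2,22,0]
    - [-85,6,55,0]
    - [-85,11,95,0]
    - [-85,16,138,0]
    - [-85,21,180,0]
    - [-85,25,217,0]
    - [-85,28,242,0]
    - [-85,30,256,0]

```text
t: 19.8
tcp_pos: [0.4999, -0.1458, 0.2785]
tool_rot: [[-0.001, 1.0, -0.002], [0.0, -0.002, -1.0], [-1.0, -0.001, -0.0]]
contact_force: [0.4, -0.1, -3.4]
gripper_width: 0.476
```

Call:
move_arm:
  series:
    - [0,0,0,0]
    - [0,0,0,0]
    - [12,0,0,0]
    - [32,0,0,0]
    - [52,0,0,0]
    - [66,0,0,0]
    - [73,0,0,0]
    - [76,0,0,0]
    - [76,0,0,0]

```text
t: 20.92
tcp_pos: [0.5007, -0.1443, 0.2029]
tool_rot: [[0.0, 1.0, 0.0], [-0.0, 0.0, -1.0], [-1.0, 0.0, 0.0]]
contact_force: [0.5, -0.8, -2.9]
gripper_width: 0.473
```

Call:
move_arm:
  series:
    - [1.5,0,0,0]
    - [3,0,0,0]
    - [4,0,0,0]
    - [4.3,0,0,0]
    - [4.3,0,0,0]

```text
t: 21.55
tcp_pos: [0.5006, -0.1443, 0.1991]
tool_rot: [[0.0, 1.0, -0.0], [-0.001, -0.0, -1.0], [-1.0, 0.0, 0.001]]
contact_force: [-3.3, 0.7, 4.5]
gripper_width: 0.47
```

Contact is confirmed. I'll open to about 55 mm and rise.

Call:
move_arm:
  series:
    - [0,0,0,0]
    - [0,0,0,0]
    - [0,0,0,0]
    - [-5,0,0,0]
    - [-20,0,0,0]
    - [-50,0,0,0]
    - [-80,0,0,0]
    - [-100,0,0,0]
    - [-100,0,0,0]
  grip: 0.2

```text
t: 22.68
tcp_pos: [0.5011, -0.1445, 0.3003]
tool_rot: [[0.003, 1.0, -0.0], [-0.002, -0.0, -1.0], [-1.0, 0.003, 0.002]]
contact_force: [0.5, -0.4, -0.7]
gripper_width: 0.6
```

```bash
python3 chk.py w6
```

```text
22.675 [ 0.50111697 -0.14446605  0.30027583] [ 0.49498604 -0.44138218 -0.66328483]
36 386 err mm [-4.99300613  2.10652161] r 17.808714881539345
44 1201 err mm [-0.14149466 -0.05096254] r 22.273903712630272
44 to go y,z -30.01696863691078 -256.06605418438454
52 to go y,z 144.48303136308914 -339.4660541843846
```

View pics/w6.png

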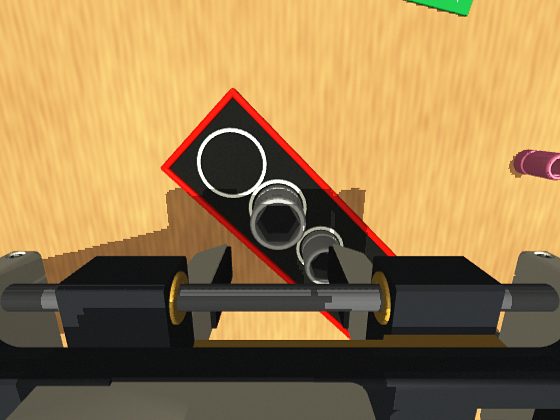

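The 44 is centred to within 0.2 mm. The 36 reading is partly hidden by the finger, so I'll recheck it later. Now socket_52.

Call:
move_arm:
  series:
    - [0,7,-17,0]
    - [0,21,-50,0]
    - [0,39,-92,0]
    - [0,58,-137,0]
    - [0,78,-183,0]
    - [0,97,-228,0]
    - [0,115,-270,0]
    - [0,129,-303,0]
    - [0,139,-327,0]
    - [0,144.5,-339.5,0]
    - [0,144.5,-339.5,0]
  grip: 0.43

```text
t: 24.1
tcp_pos: [0.6443, 0.1969, 0.2975]
tool_rot: [[-0.001, 1.0, 0.002], [0.0, 0.002, -1.0], [-1.0, -0.001, -0.0]]
contact_force: [-0.2, 0.1, -0.3]
gripper_width: 0.712
```

Call:
move_arm:
  series:
    - [20,0,0,0]
    - [50,0,0,0]
    - [75,0,0,0]
    - [90,0,0,0]
    - [98,0,0,0]
    - [101,0,0,0]
    - [101,0,0,0]
    - [101,0,0,0]

```text
t: 25.1
tcp_pos: [0.6453, 0.1955, 0.1983]
tool_rot: [[0.001, 1.0, 0.0], [0.0, 0.0, -1.0], [-1.0, 0.001, -0.0]]
contact_force: [0.0, -0.1, -0.3]
gripper_width: 0.715
```

Call:
move_arm:
  series:
    - [0,0,0,0]
    - [0,0,0,0]
    - [0,0,0,0]
    - [0,0,0,0]
  grip: -1
  force: 58

```text
t: 25.6
tcp_pos: [0.6452, 0.1953, 0.1979]
tool_rot: [[0.001, 1.0, 0.0], [0.0, 0.0, -1.0], [-1.0, 0.001, -0.0]]
contact_force: [-0.5, -0.9, 2.4]
gripper_width: 0.559
```

Call:
move_arm:
  series:
    - [-8,0,0,0]
    - [-22,0,0,0]
    - [-42,0,0,0]
    - [-65,0,0,0]
    - [-82,0,0,0]
    - [-90,-6,10,0]
    - [-90,-20,32,0]
    - [-90,-42,67,0]
    - [-90,-66,106,0]
    - [-90,-90,145,0]
    - [-90,-114,183,0]
    - [-90,-136,219,0]

```text
t: 27.1
tcp_pos: [0.5072, -0.0258, 0.2873]
tool_rot: [[-0.001, 1.0, -0.001], [-0.001, -0.001, -1.0], [-1.0, -0.001, 0.001]]
contact_force: [0.6, -0.0, -3.8]
gripper_width: 0.558
```

Call:
move_arm:
  series:
    - [0,-22,35,0]
    - [0,-38,61,0]
    - [0,-47,75,0]
    - [0,-50,79.5,0]
    - [0,-50,79.5,0]
    - [0,-50,79.5,0]
    - [12,-50,79.5,0]
    - [32,-50,79.5,0]
    - [54,-50,79.5,0]
    - [70,-50,79.5,0]
    - [78,-50,79.5,0]
    - [80,-50,79.5,0]

```text
t: 28.6
tcp_pos: [0.459, -0.103, 0.207]
tool_rot: [[-0.0, 1.0, 0.001], [0.0, 0.001, -1.0], [-1.0, -0.0, -0.0]]
contact_force: [-0.6, -0.6, -3.5]
gripper_width: 0.556
```

Call:
move_arm:
  series:
    - [1.5,0,0,0]
    - [3,0,0,0]
    - [4.2,0,0,0]
    - [4.8,0,0,0]
    - [4.8,0,0,0]

```text
t: 29.22
tcp_pos: [0.459, -0.1034, 0.2028]
tool_rot: [[0.0, 1.0, -0.0], [-0.0, -0.0, -1.0], [-1.0, 0.0, 0.0]]
contact_force: [-0.0, 0.7, -2.3]
gripper_width: 0.556
```

Call:
move_arm:
  series:
    - [0.7,0,0,0]
    - [1,0,0,0]
    - [1,0,0,0]

```text
t: 29.6
tcp_pos: [0.459, -0.1032, 0.2027]
tool_rot: [[0.0, 1.0, 0.0], [-0.002, 0.0, -1.0], [-1.0, 0.0, 0.002]]
contact_force: [-4.0, 0.1, 12.7]
gripper_width: 0.559
```

Call:
move_arm:
  series:
    - [-0.5,0,0,0]
    - [-0.5,0,0,0]
    - [-0.5,0,0,0]
    - [-5,0,0,0]
    - [-20,0,0,0]
    - [-50,0,0,0]
    - [-85,0,0,0]
    - [-125,0,0,0]
    - [-165,0,0,0]
    - [-200,0,0,0]
    - [-200,0,0,0]
  grip: 0.4

```text
t: 30.98
tcp_pos: [0.4599, -0.1029, 0.4049]
tool_rot: [[0.005, 1.0, 0.0], [-0.003, 0.0, -1.0], [-1.0, 0.005, 0.003]]
contact_force: [0.9, -0.5, -0.3]
gripper_width: 0.702
```

Call:
move_arm:
  series:
    - [0,10,0,0]
    - [0,40,10,0]
    - [0,70,30,0]
    - [0,90,55,0]
    - [0,90,80,0]
    - [0,90,110,0]
    - [0,90,140,0]
    - [0,90,170,0]
    - [0,90,190,0]
    - [0,90,200,0]
    - [0,90,200,0]

```text
t: 32.35
tcp_pos: [0.549, -0.3033, 0.4011]
tool_rot: [[-0.0, 1.0, -0.0], [0.001, -0.0, -1.0], [-1.0, -0.0, -0.001]]
contact_force: [-0.4, -0.4, 0.3]
gripper_width: 0.702
```

```bash
python3 chk.py w7
python3 - <<'E'
from cell import r
from h import *
c=r.read_camera("scene");cv2.imwrite("pics/c7.png",c["image"][:,:,::-1])
c0=pickle.load(open("scene0.pkl","rb"))
d=np.abs(c["image"].astype(int)-c0["image"]).max(-1)
print("36 area diff",d[195:225,168:195].mean(),"ratchet diff",d[200:270,347:368].mean())
c=r.read_camera("side");cv2.imwrite("pics/s7.png",cv2.resize(c["image"][140:260,300:410,::-1],None,fx=5,fy=5))
E
```

```text
32.35 [ 0.54901262 -0.30325702  0.40107127] [-0.41282373 -0.42829659  0.25258458]
22 196 err mm [-1.42507153 -0.62713017] r 11.060509830713272
28 283 err mm [-0.21252623  0.6625011 ] r 14.013759791851044
36 570 err mm [-0.63262835  1.07357311] r 18.088972195982933
44 993 err mm [-5.04969873  3.295123  ] r 28.04451249539852
52 386 err mm [ -0.18690538 -15.71858449] r 20.896662026643753
44 to go y,z -77.91262409162498 -414.857023492163
52 to go y,z 96.58737590837497 -498.257023492163
36 area diff 4.407407407407407 ratchet diff 6.1197278911564625
```

View pics/w7.png

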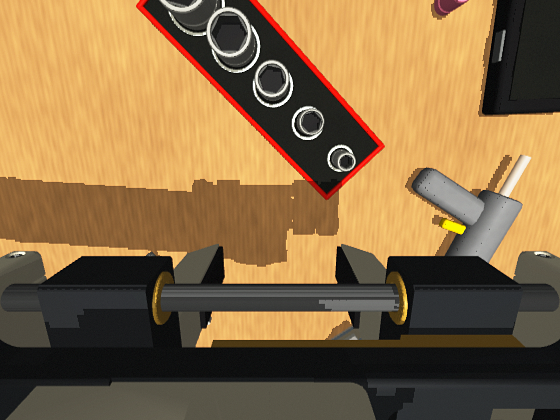

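View pics/c7.png

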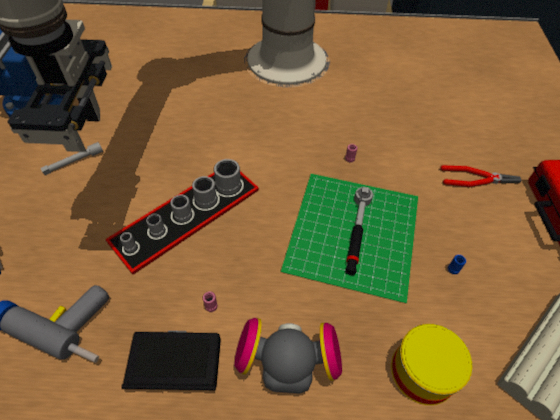

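View pics/s7.png

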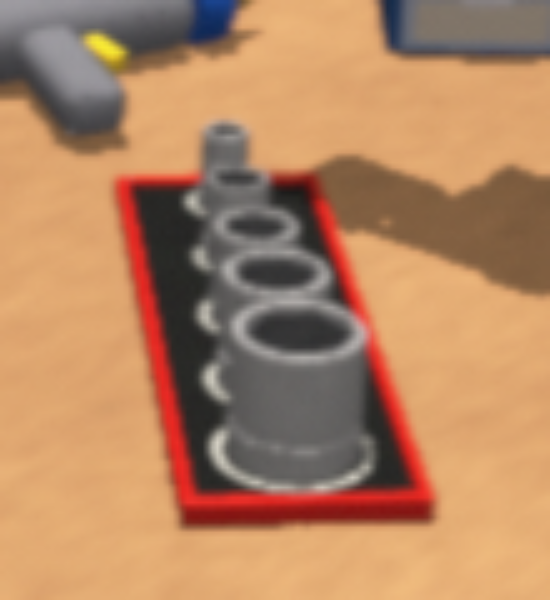

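All five stand in their rings, in the scene view from (130,243) to (228,175). The 44 and 52 readings in that wrist view are unreliable: the 44's mask overlaps the 52, and the 52 is cut off at the frame edge. I'll check those two from the scene depth, then hand in.

Run:
```python
from cell import r
from h import *
c=r.read_camera("scene");W=world(c)
for k,g,z in [(22,(.6233,-.2676),.046),(28,(.5824,-.2265),.048),(36,(.5414,-.1855),.052),(44,(.5004,-.1444),.058),(52,(.4595,-.1033),.062)]:
    m=(np.hypot(W[...,0]-g[0],W[...,1]-g[1])<k/2000+.004)&(abs(W[...,2]-z)<.004)
    e,rr=cv2.minEnclosingCircle(W[m][:,:2].astype(np.float32));print(k,((np.array(e)-g)*1000).round(1),round(rr*1000,1))
print(r.job_done())
```

```text
22 [0.9 0.5] 11.2
28 [2.2 1.2] 14.7
36 [1.6 1. ] 18.1
44 [ 2.4 -0.4] 22.9
52 [ 2.8 -0.2] 26.5
the job is handed in; nothing more can be done
None
```

I placed the 22, 28, 44 and 52 mm sockets upright in their own rings. Each was lowered until the force reading showed contact with the tray before I released it. I handed the job in at about 32.5 s; no verdict is reported.

- **Sockets:** the final scene-depth check put all five within 3 mm of their ring centres, including the 36 mm socket, which I left alone. The limit is 10 mm. All five looked upright in the last pictures.
- **Ratchet:** it looks unmoved. The start and end pictures barely differ there, but I did not measure its position.
- **Disagreements:** the wrist and scene cameras differ by 1–3 mm, about what their calibration allows. In the last wrist view the 44 and 52 mm readings were wrong, showing about 6 and 16 mm off. The 44 mm reading was mixed with its neighbour and the 52 mm was cut off by the picture edge. I rechecked both with the scene camera, and an earlier wrist reading of the 44 mm alone showed 0.2 mm.

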